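Stand the crooked reagent jar back in its rack and close the keeper bar

ROBOT

A 6-joint arm with a two-finger parallel gripper is mounted at the origin on a cart in front of the work surface, level with it; the furniture and walls round the work are solid. World frame = base frame: x ahead of the robot, y to its left, z up, the work surface at z = 0. Lengths are in mm, angles in rad, forces in N, time in s.
With the tool pointing down it reaches from about 250 to 725 mm from the base axis. Payload 4 kg.
Tool frame: the origin (TCP) lies between the finger pads; the fingertips stand robot.tips_ahead ahead of it and the grasp point (between the pads) lies 3 mm ahead of it (robot.tips_ahead is the distance from the TCP to the fingertips, in mm); y points along the fingers, z is the direction in which the jaws open and shut, and the axes are right-handed (so a half turn about y gives the same grasp; the last joint's range is limited). The gripper opens to 85 mm and grips with 20 to 120 N. Pads are 22 mm wide; open, the fingers measure 114 mm over their backs; the gripper's body (76 mm by 85 mm) begins 54 mm behind the grasp point. The pads swing forward as they close: fully open they stand 13 mm farther back than shut.
Start: joints at [1.344, 0.241, 0.005, 1.335, 0, 1.571], TCP at [112.428, 487.195, 253.306] pointing down, gripper open.
Joint ranges: [-2.72, 2.72], [-1.05, 1.87], [-1.09, 1.28], [-1.99, 2.15], [-1.42, 1.44], [-3.14, 3.14]. Speed limits (rad/s): [2.79, 2.79, 3.14, 3.14, 3.14, 3.14].

INTERFACE

Orientations are given as a unit quaternion [w, x, y, z].
In Python, from rig import robot gives the robot as it stands. The module is installed in compiled form; this text tells all that it offers.
- The arm moves only by the tool jog_arm, never from a script. Its argument "rows" is a list of rows, each a list of 6 numbers: the shift along the tool's x, y, z scaled (see below), then the turn, a rotation vector about the tool's x, y, z scaled (see below). In form: [[dx, dy, dz, rx, ry, rz], ...]. A call has exactly 8 rows; each row is the pose to reach, as a shift and turn from the pose measured when the call began, along the tool's axes at that moment, turning the shorter way round; what a row does not reach only later rows make up. The controller multiplies each number of a shift by 0.1 m and each number of a turn by pi rad. A row lasts 1/10 s, in which the tool goes at most 50 mm and 8.59 degrees, less where a joint would pass 70% of its speed; a pose out of reach is approached as far as the arm can. A call with a number of a shift or a turn outside -1 to 1 is refused whole. A call with a gripper value outside its range is refused whole. "hand" is the opening, from -1 (shut) to 1 (fully open), set as the call begins (left out, the last holds). The fingers move at their own pace and stop on an object; "squeeze" is the grip in N (left out, the last holds). Time passes only in rows, so rows that repeat a pose let the fingers close, or fill a call up. It gives the time, the measured TCP pose, the force and the opening at its end, in the units of the state.
- robot.sense(): the state, without advancing time (a new reading comes with each control period).
- robot.capture(name): name is "side" or "top"; returns (picture, depth): 420x560x3 uint8, red, green, blue; 420x560 float32, mm along the optical axis (not along the pixel's ray), 0 where there is no reading.
- robot.camera_params(name): a dict with "mtx" (3x3 intrinsics, pixels), "dist_coeffs" ([k1, k2, p1, p2, k3] as OpenCV has them; the pictures are not rectified), "eye" and "attitude" of the camera in the world. Camera axes: x right, y up, looking along -z (the intrinsics and any distortion apply to the point x, -y, -z); pixel columns grow to the right and rows downward; lengths in mm; the calibration is good to about 2 mm. A picture is of the moment at which its call begins. camera_params takes no time and is no camera call.
- robot.finish_job(): hands the job in, once; it reports no verdict.
The state is a dict: "t": time; "qpos": joint angles; "dq": joint speeds; "effort": joint torques, N m; "eef_pos": TCP position; "tcp_rot": TCP orientation; "force": force on the tool from outside, world axes, zero at the start; "wrist_torque": the same for the moment, N m; "width": opening from 0.0 (shut) to 1.0 (fully open).
Only numpy, scipy, OpenCV 4.12 (cv2) and the standard library are available. Lean on these libraries where they do the work, as an engineer would, in place of code of your own. Each camera call takes 0.05 s, during which the arm holds its last target.

TASK

The jar with the blue cap was left crooked in the green bottle rack, its foot out in front and its head against the back panel. Push its foot in with the fingertips until it stands upright in the middle bay, back against the panel, then tip the open keeper bar forward over the jars so that it drops shut in front of them. Only push, gently: do not lift or pinch anything, and leave the other jars and the things on the bench standing where they are.

Things in the scene. Friction and masses are not known exactly. Their poses are not given: they have to be found in the camera images.
- jar_rack: green steel bottle rack, fixed, 244 wide (y) x 90 deep x 140 mm high, open in front (-x), no floor. Origin on the bench, mid-width. In its frame: back panel's front face at x +38, 140 high; bay middles at y -76, 0, 76; wire dividers (5 thick, 58 high) at y -38, 38, out to x -36; side cheeks at y -116, 116, out to x -40, 69 high, 135 high behind x +6
- blue_jar: white square jar, blue cap (40 across), 55 x 54 x 132 mm, 0.11 to 0.22 kg. Origin: centre of underside, z to the cap. Starts leaning 40 deg back in the middle bay, cap on the panel; front bottom edge 31 up and at rack x -81, rear bottom edge on the bench. Pushed in low at its front (a few N) it slides and stands up. Home: upright, origin at rack x +11, y 0
- keeper (a joint): keeper bar's angle: a U-shaped steel bail hinged on the cheeks about the rack's y at rack x +36, 90 mm up. 0 = shut (arms level, bar in front of the jars), 1.57 = bar straight above the hinge, 1.9 = fully back. Starts at 1.60 to 1.78. Open, it stays where left; 0.5 to 1 N toward the front tips it, and below about 1.2 it drops shut slowly by its own weight (1 to 2 s)
- keeper_bar (a point): middle of the keeper's cross bar, which runs along the rack's y, 80 mm from the hinge axis; orange sleeve here, 12 mm thick, 120 long; beyond it bare bar 8 mm thick, 247 mm long in all. Shut: 90 mm above the bench, at rack x -44
- square_jar: white square jar with a black cap, 63 x 62 x 128 mm, loose, upright in one of the rack's outer bays; origin centre of its underside
- round_jar: white round jar with a dark grey cap, 64 across, 125 mm high, loose, upright in the other outer bay; origin centre of its underside
- flask: conical glass flask, 86 across, 135 mm high, to the right of the rack; origin centre of its underside
- bottle: grey wash bottle with a dark red tip, 53 across, 145 mm high, to the right of the rack; origin centre of its underside
- cup: small white plastic cup, 47 across, 46 mm high, at the right in front; origin centre of its underside
- beaker: glass beaker, 70 across, 82 mm high, to the left of the rack; origin centre of its underside
- pill_jar: small white jar with a black cap, 36 across, 78 mm high, at the left in front; origin centre of its underside
- pen: black marker pen lying on the bench, 132 long, 14 mm thick, at the right in front; origin under its middle
Not all that is in view belongs to the job. Leave any yellow look-alike of the square_jar alone.

How it is judged (in metres and radians):
On the way, in this order (a step that is already met when the one before it is completed fails the run):
1. the blue-capped jar stands upright in the middle bay, its back within 12 mm of the panel (angle between blue_jar's own z axis and vertical below 0.08 rad and x of blue_jar in the frame of jar_rack above -0.001 m and y of blue_jar in the frame of jar_rack between -0.014 and 0.014 m), for 0.2 s.
2. the keeper bar is down on its rest (value of joint keeper below 0.07 rad), for 0.1 s.
At the end, for the whole second after the job is handed in: The blue-capped jar stands upright (within 4.5 degrees) on the bench in the middle bay, its back within 12 mm of the panel, at rest; the keeper bar is shut to within 0.07 rad of its rest; the two other jars stand upright in their bays (all of step 1 and height (world z) of blue_jar below 0.005 m and linear speed of blue_jar below 0.02 m/s and value of joint keeper below 0.07 rad and angle between each of square_jar, round_jar's own z axis and vertical below 0.08 rad); the robot touches nothing.
It fails at once if the blue-capped jar is lifted off the bench or falls over (height (world z) of blue_jar above 0.035 m or angle between blue_jar's own z axis and vertical above 0.95 rad).
It fails at once if the blue-capped jar is pinched or pushed hard (over 35 N) (contact force between the fingers and blue_jar above 35 N).
It fails at once if the keeper bar is pinched or forced (over 40 N) (contact force between the fingers and keeper above 40 N).
It fails at once if another jar in the rack is shifted by more than 15 mm or tipped (distance of any of square_jar, round_jar from where it was at the start of the episode above 0.015 m or angle between any of square_jar, round_jar's own z axis and vertical above 0.3 rad).
It fails at once if a thing on the bench is shifted by more than 25 mm (distance of any of flask, bottle, cup, beaker, pill_jar, pen from where it was at the start of the episode above 0.025 m).
It also fails if it takes over 48 s, if anything falls off the work surface, if the arm or the gripper's body presses on something with over 40 N, if the wrist force passes 120 N, or if a joint passes its speed limit or range.

## Working session

There is one attempt and no reset: what is moved stays moved. The work goes in short steps, Python scripts to look and compute and a tool call to move; the robot and the scene stay as the last step left them, time stands still between calls to the robot, and variables do not carry over. Pictures are saved under pics/ and viewed, and the job is handed in when it is done.

Besides the shell and the picture viewer there is one more tool, called by a JSON object that holds its "op" and its "data". jog_arm: Moves the arm, as the interface text tells. Its arguments: {"type":"object","properties":{"rows":{"type":"array","items":{"type":"array","items":{"type":"number","minimum":-1,"maximum":1}}},"hand":{"type":"number"},"squeeze":{"type":"number"}},"required":["rows"]}

```bash
mkdir -p pics; python3 - <<'E'
from rig import robot
import numpy as np,cv2,pickle
s=robot.sense();print(s);print(robot.tips_ahead)
for n in("side","top"):
    p=robot.camera_params(n);print(n,p)
    im,d=robot.capture(n)
    cv2.imwrite(f"pics/{n}0.png",im[:,:,::-1]);np.savez(f"{n}0.npz",im=im,d=d)
E
```

```text
{'t': 0.0, 'qpos': array([ 1.34397747e+00,  2.41392522e-01,  3.73532514e-03,  1.33515772e+00,
       -1.39423533e-05,  1.57078933e+00]), 'dq': array([ 0.00159683, -0.00080086, -0.00039238,  0.00174117, -0.00036236,
       -0.00017465]), 'effort': array([ 6.35376691e-04, -3.72319186e+01,  2.52407295e+01,  1.68912602e-02,
        2.43385966e-04,  7.66938257e-06]), 'eef_pos': array([112.31620903, 486.64167395, 252.42732866]), 'tcp_rot': array([-0.70185463,  0.70327393, -0.08009415,  0.07994241]), 'force': array([ 0.06410343,  0.33148129, -0.47449135]), 'wrist_torque': array([-0.03736217, -0.00108583,  0.06504953]), 'width': 1.0051259005964837}
22.0
side {'mtx': array([[448.02567267,   0.        , 287.44779905],
       [  0.        , 448.02567267, 215.53134307],
       [  0.        ,   0.        ,   1.        ]]), 'dist_coeffs': array([-0.03877926,  0.        ,  0.        ,  0.        ,  0.        ]), 'eye': array([-480.60709256,    2.29865561,  568.79223329]), 'attitude': array([ 0.60860666,  0.36974878, -0.3710558 , -0.59598772])}
top {'mtx': array([[402.07555519,   0.        , 277.07247012],
       [  0.        , 402.07555519, 199.26011672],
       [  0.        ,   0.        ,   1.        ]]), 'dist_coeffs': array([-0.00921262,  0.        ,  0.        ,  0.        ,  0.        ]), 'eye': array([ 310.38002162,   29.04795939, 1088.37467903]), 'attitude': array([ 0.70741914,  0.07501572, -0.07207908, -0.69909614])}
```

View pics/side0.png

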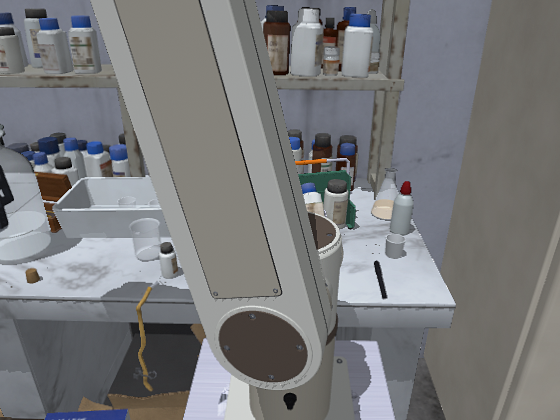

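View pics/top0.png

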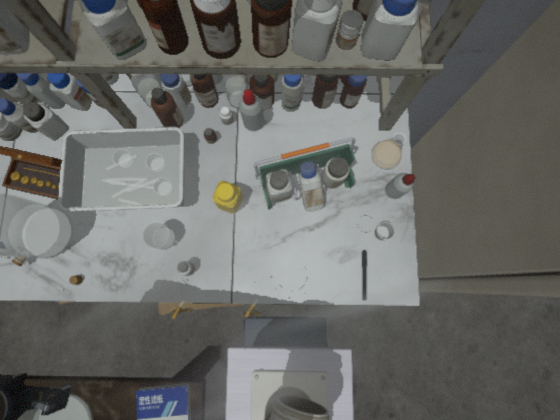

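```bash
cat > h.py <<'E'
import numpy as np,cv2
from scipy.spatial.transform import Rotation as R
from rig import robot
def cam(n):
    p=robot.camera_params(n);q=p['attitude'];return p['mtx'],p['dist_coeffs'],p['eye'],R.from_quat([q[1],q[2],q[3],q[0]]).as_matrix()
def rays(n,uv):
    K,D,e,M=cam(n);u=cv2.undistortPoints(np.array(uv,float).reshape(-1,1,2),K,D).reshape(-1,2)
    return e,np.c_[u[:,0],-u[:,1],-np.ones(len(u))]@M.T
def plane(n,uv,z):
    e,d=rays(n,uv);return e+d*((z-e[2])/d[:,2])[:,None]
def cloud(n,d):
    h,w=d.shape;v,u=np.mgrid[:h,:w];e,r=rays(n,np.c_[u.ravel(),v.ravel()])
    return (e+r*d.reshape(-1,1)).reshape(h,w,3)
def proj(n,P):
    K,D,e,M=cam(n);c=(np.atleast_2d(P)-e)@M;c=c*[1,-1,-1]
    return cv2.projectPoints(c,np.zeros(3),np.zeros(3),K,D)[0].reshape(-1,2)
def crop(im,x0,y0,x1,y1,k,f):
    cv2.imwrite(f,cv2.resize(im[y0:y1,x0:x1,::-1],None,fx=k,fy=k,interpolation=cv2.INTER_CUBIC))
E
python3 - <<'E'
from h import *
a=np.load('top0.npz');im,d=a['im'],a['d']
crop(im,200,110,420,310,3.6,'pics/top0c.png')
C=cloud('top',d);np.save('C0.npy',C)
hsv=cv2.cvtColor(im,cv2.COLOR_RGB2HSV)
for nm,lo,hi in(('orange',(5,150,120),(16,255,255)),('green',(65,60,20),(90,255,255)),('blue',(105,80,50),(125,255,255))):
    m=cv2.inRange(hsv,lo,hi);m[:,:200]=0;m[:115]=0;m[250:]=0
    ys,xs=np.nonzero(m);P=C[ys,xs]
    print(nm,len(xs),xs.min(),xs.max(),ys.min(),ys.max())
    print(np.percentile(P,[2,25,50,75,98],axis=0).round(0).tolist())
s=np.load('side0.npz')['im'];crop(s,280,140,460,310,4.4,'pics/side0c.png')
E
```

```text
orange 141 282 328 144 157
[[608.0, -83.0, 172.0], [616.0, -57.0, 175.0], [624.0, -31.0, 176.0], [632.0, -3.0, 177.0], [639.0, 22.0, 178.0]]
green 394 260 353 145 205
[[562.0, -163.0, 7.0], [595.0, -148.0, 96.0], [614.0, -85.0, 137.0], [634.0, 9.0, 140.0], [648.0, 74.0, 143.0]]
blue 74 302 315 171 177
[[575.0, -60.0, 105.0], [578.0, -52.0, 111.0], [582.0, -44.0, 115.0], [585.0, -36.0, 118.0], [588.0, -28.0, 122.0]]
```

View pics/top0c.png

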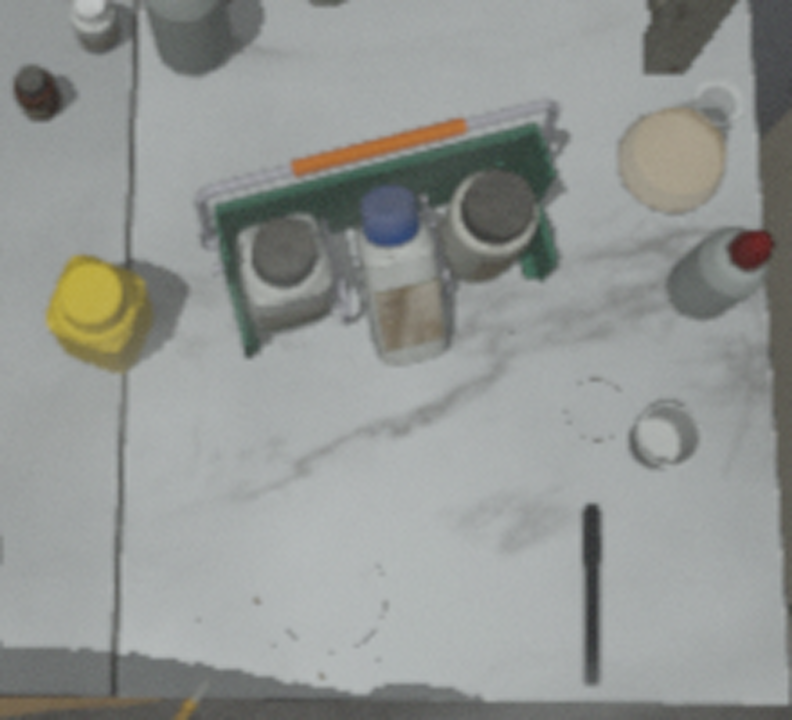

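View pics/side0c.png

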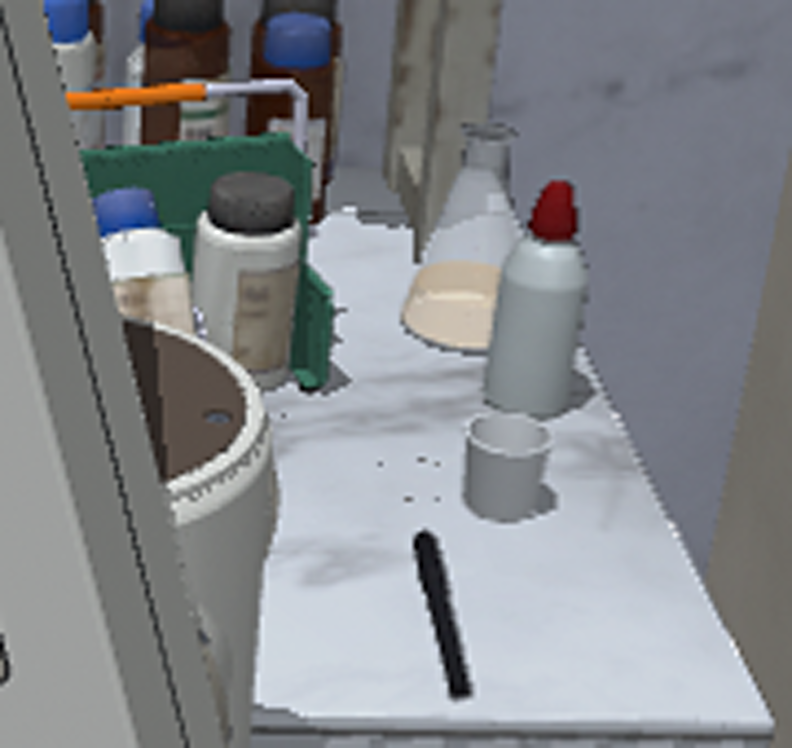

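```bash
python3 - <<'E'
from h import *
a=np.load('top0.npz');im,d=a['im'],a['d'];C=np.load('C0.npy')
hsv=cv2.cvtColor(im,cv2.COLOR_RGB2HSV)
m=cv2.inRange(hsv,(65,60,20),(90,255,255));m[:,:250]=0;m[:115]=0;m[250:]=0;m[:,360:]=0
ys,xs=np.nonzero(m);P=C[ys,xs]
o=cv2.inRange(hsv,(5,150,120),(16,255,255));o[:,:200]=0;o[:115]=0;o[250:]=0;o[:,400:]=0
yo,xo=np.nonzero(o)
Po=plane('top',np.c_[xo,yo],172.)
vx,vy,x0,y0=cv2.fitLine(Po[:,:2].astype(np.float32),cv2.DIST_L2,0,.01,.01).ravel()
print('orange axis yaw of rack y',np.degrees(np.arctan2(vy,vx)),'mid',Po.mean(0), 'len',np.ptp(Po[:,:2]@[vx,vy]))
T=P[(P[:,2]>134)&(P[:,2]<146)]
vx2,vy2,*_=cv2.fitLine(T[:,:2].astype(np.float32),cv2.DIST_HUBER,0,.01,.01).ravel()
print('panel',np.degrees(np.arctan2(vy2,vx2)),len(T))
# y axis of rack
yv=np.array([vx,vy]); yv=yv if yv[1]>0 else -yv; xv=np.array([yv[1],-yv[0]])
print('xv',xv,'yv',yv,'yaw',np.degrees(np.arctan2(xv[1],xv[0])))
for nm,Q in(('panel',T),('orangedepth',C[yo,xo]),('orangeplane',Po),('cheek',P[P[:,2]<125])):
    print(nm,np.percentile(Q[:,:2]@xv,[1,5,25,50,75,95,99]).round(1),np.percentile(Q[:,:2]@yv,[0,1,50,99,100]).round(1),np.median(Q[:,2]))
# histograms along panel x
q=T[:,:2]@xv;print(np.histogram(q,bins=np.arange(q.min()//1,q.max()+2,2)))
for k in range(0,len(P),1):pass
F=P[P[:,2]<125];F=F[np.argsort(F[:,:2]@yv)]
print(np.c_[F[:,:2]@xv,F[:,:2]@yv,F[:,2]].round(0)[::4].tolist())
E
```

```text
orange axis yaw of rack y -74.21665 mid [624.44970691 -30.65304893 172.        ] len 115.10065127340272
panel -74.39305 235
xv [0.96229714 0.2720005 ] yv [-0.2720005   0.96229714] yaw 15.783342
panel [556.  583.7 585.  586.6 588.2 589.9 590.6] [-315.8 -314.3 -191.1  -84.3  -82.6] 139.92444462205583
orangedepth [587.7 588.4 589.8 591.4 593.1 594.9 595.4] [-256.8 -255.2 -198.9 -142.9 -142.1] 175.68291949430784
orangeplane [589.  589.3 590.7 592.5 594.3 595.9 596.1] [-257.6 -256.2 -199.5 -143.4 -142.5] 172.0
cheek [508.3 510.7 521.9 537.3 578.  584.1 584.4] [-316.8 -316.3 -314.4  -84.9  -83.3] 68.71544557576601
(array([ 2,  2,  1,  0,  0,  0,  1,  0,  1,  0,  0,  0,  1,  0,  0, 50, 75,
       71, 30,  1]), array([553., 555., 557., 559., 561., 563., 565., 567., 569., 571., 573.,
       575., 577., 579., 581., 583., 585., 587., 589., 591., 593.]))
[[527.0, -317.0, 68.0], [535.0, -316.0, 70.0], [519.0, -316.0, 14.0], [580.0, -316.0, 105.0], [566.0, -315.0, 97.0], [514.0, -315.0, 23.0], [526.0, -315.0, 44.0], [570.0, -315.0, 104.0], [575.0, -315.0, 98.0], [575.0, -315.0, 113.0], [578.0, -315.0, 104.0], [571.0, -315.0, 108.0], [578.0, -315.0, 120.0], [573.0, -315.0, 111.0], [559.0, -315.0, 118.0], [583.0, -315.0, 99.0], [527.0, -315.0, 50.0], [576.0, -314.0, 118.0], [530.0, -314.0, 40.0], [521.0, -314.0, 41.0], [557.0, -314.0, 102.0], [510.0, -314.0, 39.0], [518.0, -314.0, 54.0], [517.0, -314.0, 68.0], [509.0, -313.0, 58.0], [522.0, -312.0, 7.0], [583.0, -311.0, 75.0], [583.0, -309.0, 117.0], [522.0, -309.0, 10.0], [526.0, -307.0, 8.0], [584.0, -305.0, 111.0], [584.0, -294.0, 96.0], [584.0, -253.0, 50.0], [583.0, -154.0, 120.0], [584.0, -133.0, 117.0], [508.0, -83.0, 63.0]]
```

```bash
cat >> h.py <<'E'
XV=np.array([.9626,.2711,0]);YV=np.array([-.2711,.9626,0]);ZV=np.array([0,0,1.])
RO=546*np.array([.96230,.27200,0])-199.4*np.array([-.27200,.96230,0])
def w(rx,ry,rz): return RO+rx*XV+ry*YV+rz*ZV
def torack(P): P=np.asarray(P)-RO;return np.stack([P@XV,P@YV,P@ZV],-1)
def orient(alpha,sgn=1,d=XV):
    # tool y forward along d, alpha deg below horizontal; tool z along +-lateral
    a=np.radians(alpha);ty=np.cos(a)*d-np.sin(a)*ZV
    lat=np.cross(ZV,d);tz=sgn*lat;tx=np.cross(ty,tz);return np.c_[tx,ty,tz]
def cur():
    s=robot.sense();q=s['tcp_rot'];return s,R.from_quat([q[1],q[2],q[3],q[0]]).as_matrix()
def step(tip=None,tcp=None,Rm=None,ahead=22.):
    s,M=cur();Rm=M if Rm is None else Rm
    if tip is not None: tcp=np.asarray(tip)-ahead*Rm[:,1]
    sh=M.T@(np.asarray(tcp)-s['eef_pos'])/100;rv=R.from_matrix(M.T@Rm).as_rotvec()/np.pi
    print('tcp target',np.round(tcp,1),'row',np.round(sh,3).tolist(),np.round(rv,4).tolist());return sh,rv
def stat():
    s,M=cur();tip=s['eef_pos']+22*M[:,1]
    print('t',round(s['t'],2),'tcp',s['eef_pos'].round(1),'tip',tip.round(1),'tipRack',torack(tip).round(1),'F',s['force'].round(1),'w',round(s['width'],2));print('q',s['qpos'].round(2));print(M.round(3))
E
python3 - <<'E'
from h import *
print(RO);stat()
C=np.load('C0.npy')
# heights beyond the rack
Cr=torack(C.reshape(-1,3))
for z in(140,200,250,300,400,500):
    m=(Cr[:,2]>z)&(Cr[:,2]<z+60)&(abs(Cr[:,1])<110)&(Cr[:,0]>0)
    if m.any():print(z,m.sum(),'min rack x',np.percentile(Cr[m,0],[0,1,10]).round())
# blocks on bench beyond
m=(Cr[:,0]>60)&(Cr[:,0]<200)&(abs(Cr[:,1])<120)&(Cr[:,2]>20)
print(np.c_[Cr[m]][::60].round().tolist())
# jar points
a=np.load('top0.npz');hsv=cv2.cvtColor(a['im'],cv2.COLOR_RGB2HSV)
m=cv2.inRange(hsv,(105,80,50),(125,255,255));m[:,:290]=0;m[:,330:]=0;m[:160]=0;m[190:]=0
ys,xs=np.nonzero(m);Q=torack(C[ys,xs]);print('cap',Q.mean(0),Q.min(0),Q.max(0))
m=(abs(Cr[:,1])<30)&(Cr[:,0]<0)&(Cr[:,0]>-110)&(Cr[:,2]>12);q=Cr[m];print('jar y range',q[:,1].min(),q[:,1].max())
for xl in range(-100,0,10):
    k=q[(q[:,0]>=xl)&(q[:,0]<xl+10)]
    if len(k):print(xl,len(k),np.median(k[:,2]),np.percentile(k[:,1],[5,95]))
E
```

```text
[579.6526  -43.37062   0.     ]
t 0.1 tcp [112.3 486.7 252.5] tip [112.3 486.7 230.5] tipRack [-306.2  636.9  230.5] F [-0.   0.1 -0.1] w 1.0
q [ 1.34  0.24  0.    1.34 -0.    1.57]
[[ 0.974 -0.     0.225]
 [-0.225 -0.002  0.974]
 [ 0.    -1.    -0.002]]
140 1164 min rack x [37. 39. 41.]
300 636 min rack x [124. 126. 132.]
400 2114 min rack x [152. 153. 157.]
500 666 min rack x [165. 169. 171.]
[[198.0, 45.0, 522.0], [198.0, 44.0, 519.0], [197.0, 42.0, 518.0], [198.0, 42.0, 514.0], [197.0, 42.0, 513.0], [181.0, -77.0, 493.0], [173.0, -57.0, 507.0], [171.0, -38.0, 514.0], [181.0, -25.0, 503.0], [193.0, -8.0, 492.0], [192.0, 22.0, 500.0], [196.0, 41.0, 499.0], [168.0, -62.0, 499.0], [173.0, -35.0, 501.0], [188.0, -4.0, 488.0], [193.0, 47.0, 498.0], [166.0, -56.0, 497.0], [180.0, -10.0, 492.0], [191.0, 46.0, 495.0], [164.0, -57.0, 494.0], [178.0, -11.0, 489.0], [191.0, 48.0, 491.0], [161.0, -55.0, 494.0], [183.0, -6.0, 478.0], [193.0, 53.0, 484.0], [159.0, -49.0, 493.0], [193.0, -3.0, 462.0], [181.0, -116.0, 438.0], [161.0, -38.0, 489.0], [189.0, 19.0, 470.0], [178.0, -103.0, 439.0], [1
[... 2022 characters left out ...]
, 123.0], [199.0, 72.0, 87.0], [191.0, 91.0, 88.0], [192.0, 100.0, 64.0], [190.0, 97.0, 39.0]]
cap [  1.56422181  -1.22971762 114.58071009] [ -6.1154074  -18.98075572 104.24758744] [ 10.72579319  14.23841809 122.86657935]
jar y range -29.84440317605097 22.719079657501588
-80 68 38.43313884165764 [-25.03013769  17.58471897]
-70 91 50.49133423939384 [-26.50421976  19.75089796]
-60 95 61.955638913129405 [-25.68848042  21.15709048]
-50 98 73.12895555012284 [-26.56624593  21.50455593]
-40 106 85.27155174213351 [-25.89798783  21.66090095]
-30 101 97.34308992990964 [-25.55783907  21.60815009]
-20 90 105.80904686418495 [-25.72406803  21.79468447]
-10 86 106.59925654941804 [-26.09771123  21.58326858]
```

{"op": "jog_arm", "data": {"rows": [[0.12,0,-0.15,0,0,0],[0.25,0,-0.3,0,0,0],[0.37,0,-0.45,0,0,0],[0.5,0,-0.6,0,0,0],[0.62,0,-0.75,0,0,0],[0.75,0,-0.9,0,0,0],[0.8,0,-1,0,0,0],[0.8,0,-1,0,0,0]], "hand": -0.53, "squeeze": 20}}

```text
t: 0.9
eef_pos: [167.8, 370.1, 252.6]
tcp_rot: [-0.702, 0.703, -0.081, 0.08]
force: [-0.8, 0.7, -0.4]
width: 0.236
```

{"op": "jog_arm", "data": {"rows": [[0.12,0,-0.15,0,0,0],[0.25,0,-0.3,0,0,0],[0.37,0,-0.45,0,0,0],[0.5,0,-0.6,0,0,0],[0.62,0,-0.75,0,0,0],[0.75,0,-0.9,0,0,0],[0.8,0,-1,0,0,0],[0.8,0,-1,0,0,0]]}}

```text
t: 1.7
eef_pos: [223.1, 254.2, 252.8]
tcp_rot: [-0.702, 0.703, -0.081, 0.081]
force: [0.0, -0.6, -0.7]
width: 0.238
```

{"op": "jog_arm", "data": {"rows": [[0.12,0,-0.15,0,0,0],[0.25,0,-0.3,0,0,0],[0.37,0,-0.45,0,0,0],[0.5,0,-0.6,0,0,0],[0.62,0,-0.75,0,0,0],[0.75,0,-0.9,0,0,0],[0.8,0,-1,0,0,0],[0.8,0,-1,0,0,0]]}}

```text
t: 2.5
eef_pos: [278.5, 138.7, 253.1]
tcp_rot: [-0.702, 0.703, -0.082, 0.081]
force: [-0.9, 0.1, 0.3]
width: 0.238
```

```bash
python3 - <<'E'
from h import *
stat();print(robot.tips_ahead)
step(tip=w(-150,-2,150),Rm=orient(40))
E
```

```text
t 2.5 tcp [278.5 138.7 253.1] tip [278.5 138.6 231.1] tipRack [-240.5  256.8  231.1] F [-0.9  0.1  0.3] w 0.24
q [ 0.46 -0.14 -0.4   1.31 -0.    0.69]
[[ 0.973 -0.001  0.229]
 [-0.229 -0.002  0.973]
 [-0.001 -1.    -0.002]]
22.0
tcp target [419.6 -90.5 164.1] row [1.899, 0.892, -1.905] [0.0708, -0.1504, -0.2721]
```

{"op": "jog_arm", "data": {"rows": [[0.15,0.0,-0.15,0,0,0],[0.3,0.0,-0.3,0.006,-0.012,-0.022],[0.45,0.05,-0.45,0.012,-0.025,-0.045],[0.6,0.1,-0.6,0.018,-0.04,-0.07],[0.75,0.15,-0.75,0.024,-0.05,-0.09],[0.9,0.2,-0.9,0.03,-0.062,-0.11],[0.95,0.25,-1,0.035,-0.075,-0.135],[0.95,0.25,-1,0.035,-0.075,-0.135]]}}

```text
t: 3.3
eef_pos: [345.6, 19.3, 226.1]
tcp_rot: [0.711, -0.67, -0.153, -0.148]
force: [-0.8, 1.0, -0.4]
width: 0.232
```

```bash
python3 - <<'E'
from h import *
stat()
step(tip=w(-150,-2,130),Rm=orient(40))
E
```

```text
t 3.3 tcp [345.6  19.3 226.1] tip [354.8  20.6 206.1] tipRack [-199.1  122.5  206.1] F [-0.8  1.  -0.4] w 0.23
q [ 0.01 -0.38 -0.73  0.8   0.05  0.02]
[[ 0.909  0.415 -0.019]
 [-0.006  0.058  0.998]
 [ 0.416 -0.908  0.056]]
tcp target [419.6 -90.5 144.1] row [0.339, 0.987, -1.156] [0.0356, -0.0761, -0.138]
```

{"op": "jog_arm", "data": {"rows": [[0.05,0.1,-0.15,0.004,-0.01,-0.017],[0.1,0.25,-0.3,0.009,-0.02,-0.035],[0.15,0.35,-0.45,0.013,-0.03,-0.052],[0.2,0.5,-0.6,0.018,-0.04,-0.07],[0.25,0.6,-0.75,0.022,-0.05,-0.087],[0.3,0.75,-0.9,0.027,-0.06,-0.105],[0.34,0.85,-1,0.035,-0.076,-0.138],[0.34,0.85,-1,0.0356,-0.076,-0.138]]}}

```text
t: 4.1
eef_pos: [413.2, -76.0, 154.6]
tcp_rot: [0.678, -0.593, -0.38, -0.209]
force: [-0.6, 0.1, -0.3]
width: 0.236
```

```bash
python3 - <<'E'
from h import *
stat()
step(tip=w(-115,-2,50),Rm=orient(40))
for n in("side","top"):
    im,d=robot.capture(n);np.savez(n+'1.npz',im=im,d=d);cv2.imwrite(f'pics/{n}1.png',im[:,:,::-1])
E
```

```text
t 4.1 tcp [413.2 -76.  154.6] tip [429.4 -71.4 140.4] tipRack [-152.3   13.7  140.4] F [-0.6  0.1 -0.3] w 0.24
q [-0.58 -0.1  -1.05 -0.04  0.61 -0.63]
[[ 0.624  0.734 -0.268]
 [ 0.168  0.209  0.963]
 [ 0.763 -0.646  0.007]]
tcp target [453.3 -81.   64.1] row [-0.449, 0.868, -0.162] [-0.0007, -0.0023, -0.0013]
```

View pics/side1.png

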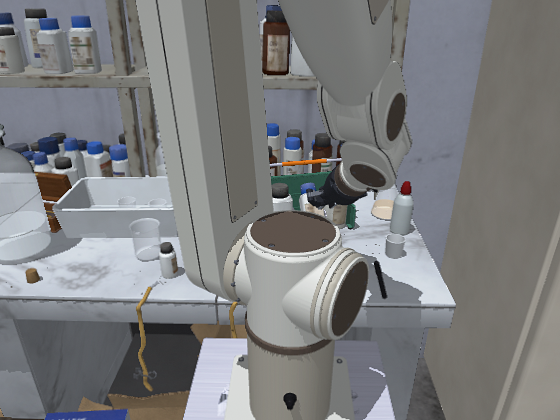

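View pics/top1.png

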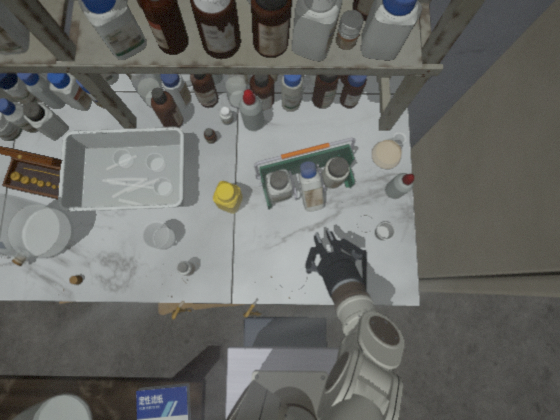

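```bash
python3 - <<'E'
from h import *
step(tip=w(-122,-2,80),Rm=orient(52))
E
```

```text
tcp target [449.7 -82.   97.3] row [-0.238, 0.632, -0.167] [-0.001, -0.0015, 0.0653]
```

{"op": "jog_arm", "data": {"rows": [[0,0,0,0,0,0.02],[-0.04,0.05,-0.03,0,0,0.04],[-0.08,0.15,-0.06,0,0,0.065],[-0.12,0.25,-0.09,0,0,0.065],[-0.16,0.37,-0.12,0,0,0.065],[-0.2,0.5,-0.15,0,0,0.065],[-0.24,0.63,-0.17,0,0,0.065],[-0.24,0.63,-0.17,0,0,0.065]]}}

```text
t: 5.0
eef_pos: [450.8, -80.8, 98.0]
tcp_rot: [0.696, -0.629, -0.319, -0.136]
force: [0.4, -0.2, -0.2]
width: 0.236
```

```bash
python3 - <<'E'
from h import *
stat()
step(tip=w(-110,-2,40),Rm=orient(52))
step(tip=w(-110,-2,40),Rm=orient(48))
E
```

```text
t 5.0 tcp [450.8 -80.8  98. ] tip [463.8 -77.   80.6] tipRack [-120.7   -1.    80.6] F [ 0.4 -0.2 -0.2] w 0.24
q [-0.43  0.09 -0.91  0.04  0.41 -0.59]
[[ 0.759  0.591 -0.273]
 [ 0.211  0.173  0.962]
 [ 0.616 -0.788  0.006]]
tcp target [461.3 -78.8  57.3] row [-0.166, 0.386, -0.012] [-0.0019, -0.0007, 0.0]
tcp target [460.1 -79.1  56.3] row [-0.181, 0.386, -0.012] [-0.0018, -0.0008, -0.0222]
```

```bash
python3 - <<'E'
from h import *
step(tip=w(-100,-2,38),Rm=orient(50))
E
```

```text
tcp target [470.3 -76.2  54.9] row [-0.107, 0.463, -0.012] [-0.0018, -0.0008, -0.0111]
```

{"op": "jog_arm", "data": {"rows": [[-0.02,0.06,0,0,0,-0.003],[-0.04,0.14,0,0,0,-0.006],[-0.06,0.22,0,0,0,-0.011],[-0.08,0.3,-0.01,0,0,-0.011],[-0.09,0.38,-0.01,0,0,-0.011],[-0.11,0.46,-0.01,0,0,-0.011],[-0.11,0.46,-0.01,0,0,-0.011],[-0.11,0.46,-0.01,0,0,-0.011]]}}

```text
t: 5.8
eef_pos: [470.4, -75.6, 55.9]
tcp_rot: [0.693, -0.623, -0.331, -0.148]
force: [-0.6, -0.0, -0.8]
width: 0.236
```

```bash
python3 - <<'E'
from h import *
stat()
im,d=robot.capture('top');crop(im,220,130,400,300,4,'pics/top2.png');C=cloud('top',d)
step(tip=w(-75,-2,38),Rm=orient(50))
E
```

```text
t 5.8 tcp [470.4 -75.6  55.9] tip [484.  -71.6  39.1] tipRack [-99.7  -1.2  39.1] F [-0.6 -0.  -0.8] w 0.24
q [-0.4   0.25 -0.96 -0.21  0.42 -0.55]
[[ 0.738  0.617 -0.274]
 [ 0.206  0.18   0.962]
 [ 0.643 -0.766  0.006]]
tcp target [494.4 -69.5  54.9] row [0.182, 0.168, -0.005] [-0.0019, -0.0004, 0.0002]
```

View pics/top2.png

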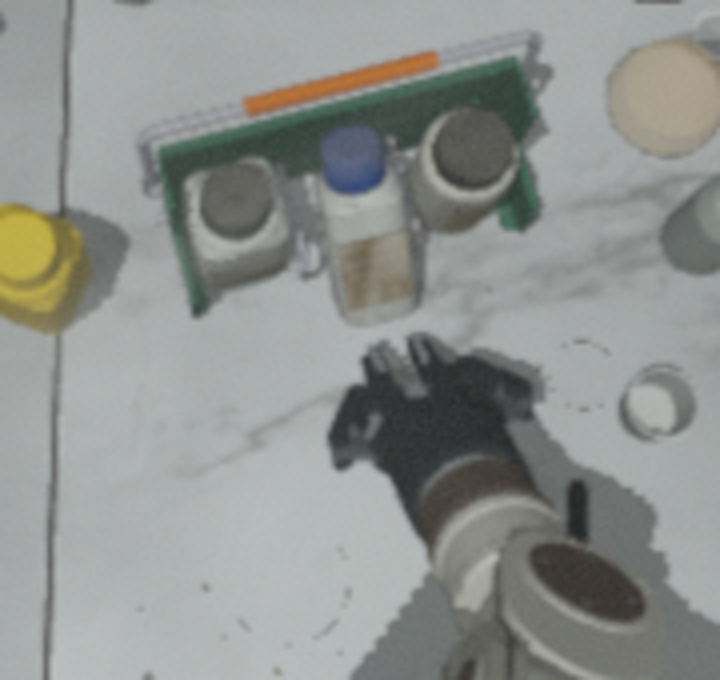

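```bash
python3 - <<'E'
from h import *
im,d=robot.capture('top');C=torack(cloud('top',d))
q=C[200:260,280:345].reshape(-1,3)
m=(q[:,2]>15)&(q[:,0]<-84)&(abs(q[:,1])<80);q=q[m]
for a in range(-112,-84,3):
    k=q[(q[:,0]>=a)&(q[:,0]<a+3)]
    if len(k):print(a,len(k),k[:,1].min().round(),k[:,1].max().round(),np.sort(k[:,1]).round().tolist()[:40],k[:,2].max().round())
print(proj('top',[w(-100,-1,39),w(-81,0,31)]))
q=C[170:225,290:335].reshape(-1,3);q=q[(q[:,2]>36)&(q[:,0]>-78)&(q[:,0]<-20)&(abs(q[:,1])<34)];
for a in range(-80,-20,10):
    k=q[(q[:,0]>=a)&(q[:,0]<a+10)]
    if len(k):print(a,np.percentile(k[:,1],[2,98]).round(1))
E
```

```text
-112 15 -27.0 20.0 [-27.0, -25.0, -23.0, -19.0, -16.0, -14.0, -14.0, -14.0, 9.0, 10.0, 13.0, 15.0, 18.0, 19.0, 20.0] 72.0
-109 13 -26.0 19.0 [-26.0, -24.0, -20.0, -17.0, -15.0, -14.0, -14.0, 7.0, 10.0, 12.0, 14.0, 17.0, 19.0] 69.0
-106 11 -27.0 18.0 [-27.0, -25.0, -23.0, -19.0, -16.0, -14.0, 8.0, 11.0, 13.0, 16.0, 18.0] 64.0
-103 10 -27.0 17.0 [-27.0, -20.0, -14.0, -14.0, 7.0, 10.0, 12.0, 13.0, 15.0, 17.0] 60.0
-100 8 -19.0 13.0 [-19.0, -18.0, -15.0, -14.0, -13.0, 8.0, 11.0, 13.0] 57.0
-97 5 -17.0 13.0 [-17.0, -14.0, 7.0, 10.0, 13.0] 53.0
[[317.06338733 217.71265046]
 [314.43397468 211.50672156]]
-80 [-24.8  16. ]
-70 [-29.5  21.1]
-60 [-28.5  21.8]
-50 [-27.4  21.9]
-40 [-28.   21.6]
-30 [-28.1  21.9]
```

{"op": "jog_arm", "data": {"rows": [[0.02,0.015,0,0,0,0],[0.05,0.04,0,0,0,0],[0.08,0.065,0,0,0,0],[0.11,0.09,0,0,0,0],[0.14,0.115,0,0,0,0],[0.16,0.135,0,0,0,0],[0.18,0.15,0,0,0,0],[0.19,0.16,0,0,0,0]]}}

```text
t: 6.7
eef_pos: [494.0, -69.2, 55.5]
tcp_rot: [0.693, -0.623, -0.33, -0.148]
force: [-5.3, -2.4, 4.1]
width: 0.236
```

```bash
python3 - <<'E'
from h import *
stat()
im,d=robot.capture('top');crop(im,260,130,370,240,5,'pics/top3.png')
step(tip=w(-60,-2,38),Rm=orient(50))
E
```

```text
t 6.7 tcp [494.  -69.2  55.5] tip [507.5 -65.3  38.7] tipRack [-75.4  -1.6  38.7] F [-5.3 -2.4  4.1] w 0.24
q [-0.36  0.27 -0.92 -0.21  0.39 -0.51]
[[ 0.738  0.617 -0.273]
 [ 0.206  0.179  0.962]
 [ 0.642 -0.766  0.005]]
tcp target [508.8 -65.4  54.9] row [0.113, 0.104, -0.003] [-0.0016, -0.0007, -0.0002]
```

View pics/top3.png

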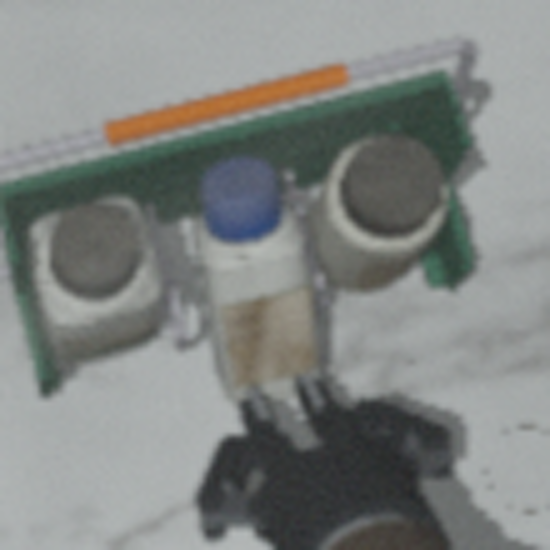

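{"op": "jog_arm", "data": {"rows": [[0.015,0.012,0,0,0,0],[0.03,0.025,0,0,0,0],[0.045,0.037,0,0,0,0],[0.06,0.05,0,0,0,0],[0.075,0.062,0,0,0,0],[0.09,0.075,0,0,0,0],[0.105,0.087,0,0,0,0],[0.12,0.1,0,0,0,0]]}}

```text
t: 7.55
eef_pos: [508.9, -64.9, 55.4]
tcp_rot: [0.693, -0.623, -0.33, -0.148]
force: [-3.6, -1.3, 0.1]
width: 0.236
```

```bash
python3 - <<'E'
from h import *
stat()
im,d=robot.capture('top');crop(im,260,130,370,240,5,'pics/top4.png')
step(tip=w(-45,-2,38),Rm=orient(50))
E
```

```text
t 7.55 tcp [508.9 -64.9  55.4] tip [522.5 -61.   38.6] tipRack [-59.8  -1.5  38.6] F [-3.6 -1.3  0.1] w 0.24
q [-0.33  0.29 -0.89 -0.21  0.38 -0.49]
[[ 0.739  0.617 -0.273]
 [ 0.206  0.179  0.962]
 [ 0.642 -0.767  0.005]]
tcp target [523.3 -61.3  54.9] row [0.105, 0.098, -0.004] [-0.0017, -0.0006, -0.0001]
```

View pics/top4.png

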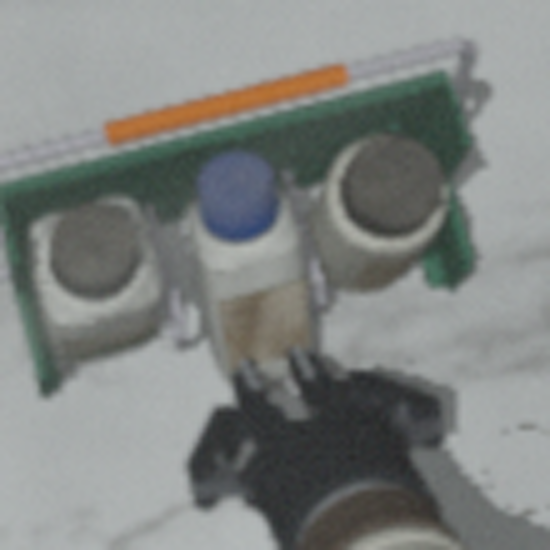

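{"op": "jog_arm", "data": {"rows": [[0.015,0.012,0,0,0,0],[0.03,0.025,0,0,0,0],[0.045,0.037,0,0,0,0],[0.06,0.05,0,0,0,0],[0.075,0.062,0,0,0,0],[0.09,0.075,0,0,0,0],[0.105,0.087,0,0,0,0],[0.115,0.098,0,0,0,0]]}}

```text
t: 8.4
eef_pos: [524.4, -60.7, 55.8]
tcp_rot: [0.693, -0.623, -0.331, -0.148]
force: [-1.7, -0.2, -0.0]
width: 0.237
```

```bash
python3 - <<'E'
from h import *
stat()
im,d=robot.capture('top');crop(im,260,130,370,240,5,'pics/top5.png')
step(tip=w(-35,-2,38),Rm=orient(50))
E
```

```text
t 8.4 tcp [524.4 -60.7  55.8] tip [538.  -56.8  38.9] tipRack [-43.8  -1.6  38.9] F [-1.7 -0.2 -0. ] w 0.24
q [-0.31  0.31 -0.86 -0.21  0.37 -0.47]
[[ 0.738  0.618 -0.273]
 [ 0.206  0.179  0.962]
 [ 0.643 -0.766  0.005]]
tcp target [532.9 -58.6  54.9] row [0.06, 0.063, -0.003] [-0.0017, -0.0004, 0.0002]
```

View pics/top5.png

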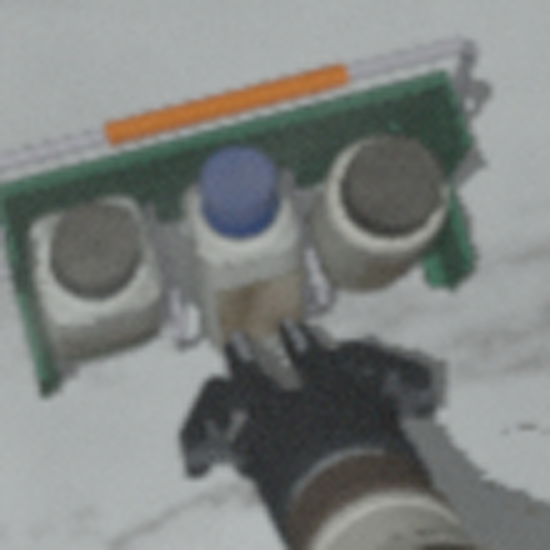

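```bash
python3 - <<'E'
from h import *
im,d=robot.capture('top');C=torack(cloud('top',d))
g=im.max(2)<75
sub=np.zeros_like(g);sub[190:232,292:352]=1
P=C[g&sub];P=P[P[:,2]>20]
for a,b in((-75,-50),(-50,-38),(-38,-25),(-25,-10),(-10,10),(10,25),(25,38),(38,50),(50,75)):
    k=P[(P[:,1]>=a)&(P[:,1]<b)]
    if len(k):
        o=np.argsort(-k[:,0])[:4];print(a,b,len(k),k[o].round().tolist())
# jars' fronts
for lo,hi in((-105,-48),(48,105)):
    k=C[150:215,255:350].reshape(-1,3);k=k[(k[:,1]>lo)&(k[:,1]<hi)&(k[:,2]>15)&(k[:,0]<30)]
    print(lo,np.percentile(k[:,0],[1,5]).round(),[ (z,k[(k[:,2]>z)&(k[:,2]<z+20)][:,0].min().round()) for z in range(20,120,20) if ((k[:,2]>z)&(k[:,2]<z+20)).any()])
E
```

```text
-75 -50 63 [[-73.0, -51.0, 94.0], [-77.0, -52.0, 97.0], [-78.0, -54.0, 100.0], [-78.0, -56.0, 99.0]]
-50 -38 83 [[-66.0, -41.0, 86.0], [-67.0, -43.0, 87.0], [-67.0, -45.0, 87.0], [-69.0, -40.0, 87.0]]
-38 -25 104 [[-47.0, -26.0, 55.0], [-53.0, -26.0, 60.0], [-58.0, -26.0, 68.0], [-64.0, -26.0, 83.0]]
-25 -10 195 [[-42.0, -14.0, 49.0], [-43.0, -14.0, 41.0], [-45.0, -14.0, 36.0], [-45.0, -24.0, 52.0]]
-10 10 185 [[-63.0, 9.0, 83.0], [-66.0, 10.0, 85.0], [-69.0, 8.0, 89.0], [-75.0, 9.0, 104.0]]
10 25 220 [[-46.0, 18.0, 54.0], [-46.0, 15.0, 52.0], [-49.0, 19.0, 57.0], [-50.0, 16.0, 56.0]]
25 38 141 [[-67.0, 34.0, 85.0], [-69.0, 32.0, 89.0], [-69.0, 29.0, 89.0], [-70.0, 38.0, 91.0]]
38 50 37 [[-73.0, 39.0, 93.0], [-75.0, 42.0, 97.0], [-76.0, 40.0, 96.0], [-78.0, 43.0, 99.0]]
50 75 19 [[-85.0, 51.0, 106.0], [-89.0, 52.0, 114.0], [-91.0, 55.0, 114.0], [-91.0, 53.0, 113.0]]
-105 [-114. -105.] [(20, np.float64(-30.0)), (40, np.float64(-31.0)), (60, np.float64(-31.0)), (80, np.float64(-93.0)), (100, np.float64(-116.0))]
48 [-28. -26.] [(20, np.float64(-27.0)), (40, np.float64(-27.0)), (60, np.float64(-26.0)), (80, np.float64(-26.0)), (100, np.float64(-90.0))]
```

{"op": "jog_arm", "data": {"rows": [[0.01,0.008,0,0,0,0],[0.02,0.016,0,0,0,0],[0.03,0.025,0,0,0,0],[0.04,0.033,0,0,0,0],[0.05,0.041,0,0,0,0],[0.06,0.05,0,0,0,0],[0.07,0.059,0,0,0,0],[0.08,0.067,0,0,0,0]]}}

```text
t: 9.3
eef_pos: [533.8, -57.8, 55.2]
tcp_rot: [0.693, -0.623, -0.33, -0.148]
force: [-3.0, 0.3, -1.1]
width: 0.234
```

```bash
cat > jar.py <<'E'
from h import *
import sys
stat()
im,d=robot.capture('top');crop(im,260,130,370,240,5,sys.argv[1]);C=torack(cloud('top',d))
hsv=cv2.cvtColor(im,cv2.COLOR_RGB2HSV)
m=cv2.inRange(hsv,(105,80,50),(125,255,255));m[:,:290]=0;m[:,330:]=0;m[:155]=0;m[195:]=0
ys,xs=np.nonzero(m);Q=C[ys,xs]
t=Q[Q[:,2]>np.percentile(Q[:,2],90)-6]
print('cap n',len(Q),'top mean',t.mean(0).round(1),'min',t.min(0).round(1),'max',t.max(0).round(1))
k=t;A=np.c_[k[:,0],k[:,1],np.ones(len(k))];print('cap top slope dz/dx,dy',np.linalg.lstsq(A,k[:,2],rcond=None)[0][:2].round(3))
E
python3 jar.py pics/top6.png
```

```text
t 9.3 tcp [533.8 -57.8  55.2] tip [547.4 -53.8  38.3] tipRack [-33.9  -1.3  38.3] F [-3.   0.3 -1.1] w 0.23
q [-0.29  0.32 -0.84 -0.2   0.36 -0.45]
[[ 0.739  0.616 -0.273]
 [ 0.206  0.179  0.962]
 [ 0.642 -0.767  0.006]]
cap n 42 top mean [  8.5  -1.4 129.2] min [ -2.5 -10.6 125.1] max [ 35.8   9.6 134.7]
cap top slope dz/dx,dy [0.037 0.051]
```

View pics/top6.png

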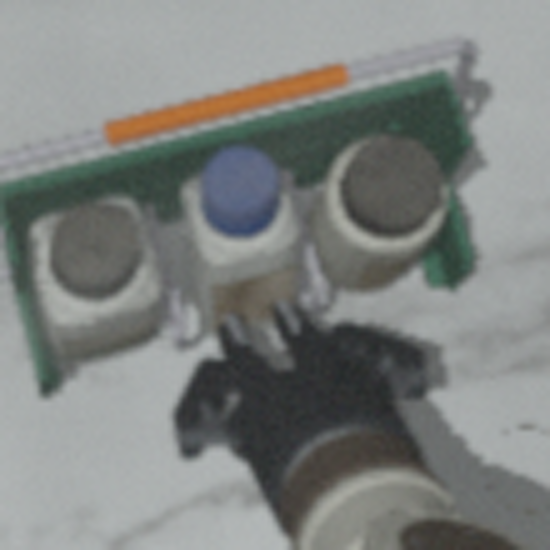

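{"op": "jog_arm", "data": {"rows": [[0.007,0.006,0,0,0,0],[0.014,0.012,0,0,0,0],[0.02,0.017,0,0,0,0],[0.027,0.022,0,0,0,0],[0.034,0.028,0,0,0,0],[0.041,0.034,0,0,0,0],[0.048,0.04,0,0,0,0],[0.048,0.04,0,0,0,0]]}}

```text
t: 10.15
eef_pos: [540.6, -56.0, 55.6]
tcp_rot: [0.693, -0.623, -0.33, -0.148]
force: [-0.9, -1.0, -1.5]
width: 0.234
```

```bash
sed -i 's/(105,80,50),(125/(105,50,50),(128/' jar.py; python3 jar.py pics/top7.png;  python3 - <<'E'
from h import *
im,d=robot.capture('side');crop(im,280,140,440,260,5,'pics/side7.png')
E
```

```text
t 10.15 tcp [540.6 -56.   55.6] tip [554.2 -52.   38.8] tipRack [-26.9  -1.4  38.8] F [-0.9 -1.  -1.5] w 0.23
q [-0.28  0.32 -0.83 -0.2   0.35 -0.44]
[[ 0.738  0.617 -0.274]
 [ 0.206  0.18   0.962]
 [ 0.643 -0.766  0.005]]
cap n 213 top mean [ 10.8  -1.9 138.1] min [-239.6  -19.9  128.6] max [  31.6  142.7 1088.4]
cap top slope dz/dx,dy [-2.283  1.518]
```

View pics/top7.png

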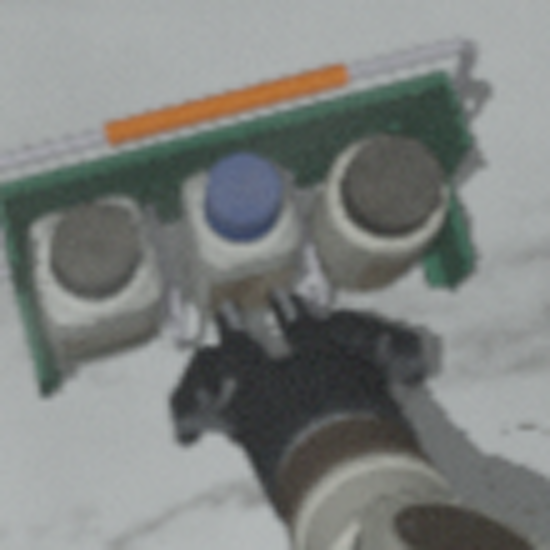

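View pics/side7.png

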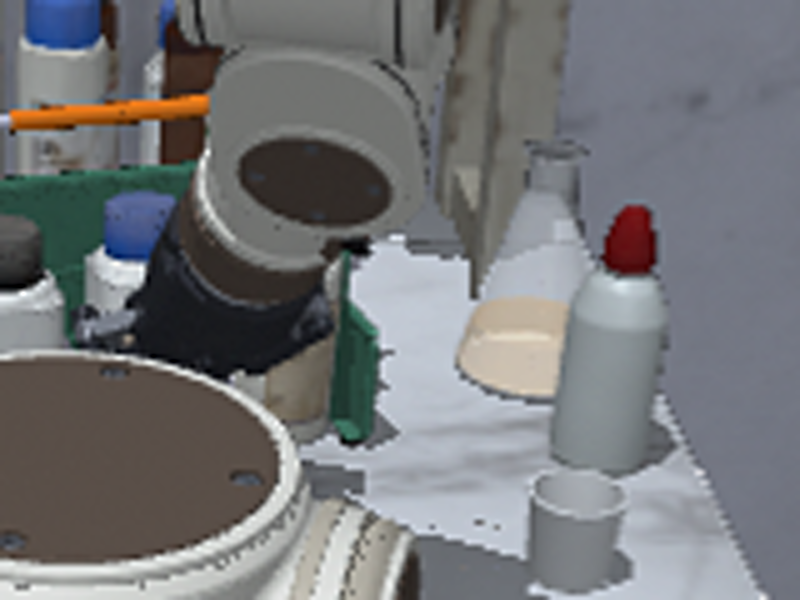

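```bash
cat > jar2.py <<'E'
from h import *
im,d=robot.capture('top');C=torack(cloud('top',d));hsv=cv2.cvtColor(im,cv2.COLOR_RGB2HSV)
def cap(m,z,nm):
    m=cv2.morphologyEx(m,cv2.MORPH_CLOSE,np.ones((3,3)));n,l,st,ce=cv2.connectedComponentsWithStats(m);i=1+np.argmax(st[1:,4])
    ys,xs=np.nonzero(l==i);Q=C[ys,xs];Q=Q[(Q[:,2]>60)&(Q[:,2]<150)]
    zt=np.percentile(Q[:,2],85);t=Q[Q[:,2]>zt-5]
    A=np.c_[t[:,:2],np.ones(len(t))];s=np.linalg.lstsq(A,t[:,2],rcond=None)[0]
    print(nm,'n',len(Q),len(t),'z',zt.round(1),'slope',s[:2].round(3),'centre(top pts median box)',((np.percentile(t,2,axis=0)+np.percentile(t,98,axis=0))/2).round(1))
m=cv2.inRange(hsv,(105,50,50),(128,255,255));m[:,:290]=0;m[:,330:]=0;m[:155]=0;m[195:]=0
cap(m,132,'blue')
# front face/top shoulders of the jar: body points
k=C[150:210,290:330].reshape(-1,3);k=k[(abs(k[:,1])<30)&(k[:,2]>60)&(k[:,2]<115)&(k[:,0]<5)&(k[:,0]>-40)]
for z in range(60,115,6):
    q=k[(k[:,2]>=z)&(k[:,2]<z+6)]
    if len(q)>2:print(z,len(q),'x',np.percentile(q[:,0],[5,50]).round(1),'y',np.percentile(q[:,1],[2,98]).round(1))
E
python3 jar2.py
```

```text
blue n 214 163 z 134.2 slope [-0.058 -0.027] centre(top pts median box) [ 12.9  -2.7 132.8]
60 34 x [-38.5 -21. ] y [-25.6  22.2]
66 21 x [-38.2 -19.4] y [-27.   22.3]
72 17 x [-19.4 -18.5] y [-24.9  22.7]
78 18 x [-18.5 -17.6] y [-23.7  21.6]
84 18 x [-17.5 -16.4] y [-25.3  22.8]
90 15 x [-16.7 -15.7] y [-19.3  22.7]
96 37 x [-16.2 -13.4] y [-27.9  22.5]
102 66 x [-14.7  -9.1] y [-27.5  20.5]
108 33 x [-11.7  -7.2] y [-21.4  17.2]
```

```bash
cat >> jar2.py <<'E'
k=C[150:220,255:292].reshape(-1,3);k=k[(k[:,1]>50)&(k[:,1]<102)&(k[:,2]>30)&(k[:,2]<130)&(k[:,0]<40)&(k[:,0]>-45)]
for z in range(36,110,8):
    q=k[(k[:,2]>=z)&(k[:,2]<z+8)]
    if len(q)>2:print('sq',z,len(q),'x',np.percentile(q[:,0],[5,50]).round(1))
t=k[k[:,2]>122];A=np.c_[t[:,:2],np.ones(len(t))];print('sq cap',len(t),np.linalg.lstsq(A,t[:,2],rcond=None)[0].round(3),t.mean(0))
E
python3 jar2.py|tail -12
```

```text
114 3 x [-7.5 -6.9] y [-4.5 11. ]
sq 36 15 x [-26.9 -25.9]
sq 44 11 x [-26.7 -26.3]
sq 52 16 x [-26.2 -25.5]
sq 60 14 x [-25.9 -25.1]
sq 68 18 x [-25.9 -24.8]
sq 76 15 x [-25.1 -24.6]
sq 84 25 x [-25.3 -23.5]
sq 92 104 x [-24.3  -8.6]
sq 100 123 x [-21.2  -8.4]
sq 108 33 x [-15.   36.7]
sq cap 243 [-1.90000e-02 -2.10000e-02  1.28761e+02] [  8.2971121   76.04585603 127.04087873]
```

{"op": "jog_arm", "data": {"rows": [[0.003,0.002,0,0,0,0],[0.006,0.005,0,0,0,0],[0.009,0.007,0,0,0,0],[0.012,0.01,0,0,0,0],[0.015,0.012,0,0,0,0],[0.018,0.015,0,0,0,0],[0.021,0.017,0,0,0,0],[0.024,0.02,0,0,0,0]]}}

```text
t: 11.15
eef_pos: [543.6, -55.2, 55.7]
tcp_rot: [0.693, -0.623, -0.331, -0.148]
force: [-1.8, 0.3, -0.6]
width: 0.233
```

```bash
python3 -c "from h import *;stat()"; python3 jar2.py
```

```text
t 11.15 tcp [543.6 -55.2  55.7] tip [557.2 -51.2  38.9] tipRack [-23.8  -1.5  38.9] F [-1.8  0.3 -0.6] w 0.23
q [-0.28  0.33 -0.82 -0.2   0.35 -0.44]
[[ 0.738  0.617 -0.273]
 [ 0.206  0.18   0.962]
 [ 0.643 -0.766  0.005]]
blue n 209 163 z 133.6 slope [-0.027 -0.   ] centre(top pts median box) [ 11.5  -2.5 131.9]
60 23 x [-37.8 -28.7] y [-27.   18.8]
66 25 x [-37.8 -18.2] y [-22.2  22.4]
72 21 x [-39.4 -16.9] y [-24.1  22.8]
78 13 x [-17.7 -16.7] y [-14.8  22.6]
84 13 x [-17.  -16.4] y [-22.9  22.6]
90 12 x [-16.9 -16. ] y [-18.9  22.4]
96 52 x [-16.5 -10.3] y [-28.8  22.5]
102 63 x [-14.5  -8.2] y [-25.5  19.2]
108 16 x [-10.4  -6.6] y [-20.7  14.8]
114 3 x [-7.5 -7. ] y [3.3 7.2]
sq 36 12 x [-26.9 -26. ]
sq 44 15 x [-26.6 -25.9]
sq 52 13 x [-26.2 -26. ]
sq 60 14 x [-26.4 -25.1]
sq 68 18 x [-26.  -24.8]
sq 76 19 x [-25.4 -23.8]
sq 84 20 x [-25.2 -22.6]
sq 92 106 x [-24.1 -16. ]
sq 100 129 x [-19.9  -6.6]
sq 108 26 x [-15.2  37.4]
sq cap 251 [-1.70000e-02  1.40000e-02  1.26303e+02] [  9.16240141  75.13223912 127.23339926]
```

{"op": "jog_arm", "data": {"rows": [[-0.04,-0.03,0,0,0,0],[-0.1,-0.085,0,0,0,0],[-0.2,-0.17,0,0,0,0],[-0.3,-0.25,0,0,0,0],[-0.4,-0.35,0,0,0,0],[-0.46,-0.4,0,0,0,0],[-0.46,-0.4,0,0,0,0],[-0.46,-0.4,0,0,0,0]], "hand": -1}}

```text
t: 12.0
eef_pos: [485.2, -72.3, 57.2]
tcp_rot: [0.693, -0.623, -0.331, -0.149]
force: [-0.1, 0.3, 0.8]
width: -0.001
```

```bash
python3 -c "from h import *;stat();step(tip=w(-70,-2,230),Rm=orient(70));step(tip=w(85,-2,230),Rm=orient(70));step(tip=w(85,-2,155),Rm=orient(70))"; python3 jar2.py|head -12;python3 jar.py pics/top8.png|tail -0
```

```text
t 12.0 tcp [485.2 -72.3  57.2] tip [498.8 -68.3  40.3] tipRack [-84.6  -2.1  40.3] F [-0.1  0.3  0.8] w -0.0
q [-0.38  0.26 -0.93 -0.21  0.4  -0.53]
[[ 0.737  0.618 -0.273]
 [ 0.206  0.179  0.962]
 [ 0.644 -0.765  0.005]]
tcp target [505.6 -66.3 250.7] row [1.408, -1.344, 0.011] [-0.0016, -0.0002, 0.1115]
tcp target [654.8 -24.3 250.7] row [2.594, -0.347, 0.008] [-0.0016, -0.0002, 0.1115]
tcp target [654.8 -24.3 175.7] row [2.111, 0.227, 0.004] [-0.0016, -0.0002, 0.1115]
blue n 211 164 z 133.4 slope [-0.035  0.001] centre(top pts median box) [ 10.8  -2.6 132.3]
60 11 x [-18.1 -16.7] y [-12.4  22.9]
66 12 x [-18.1 -17.4] y [-26.4  22.8]
72 18 x [-17.5 -16.5] y [-24.5  22.1]
78 13 x [-17.4 -16. ] y [-18.9  22.9]
84 10 x [-17.  -16.2] y [-22.4  18.1]
90 13 x [-16.7 -15.6] y [-18.6  23.3]
96 50 x [-16.5 -11.9] y [-29.1  22.8]
102 63 x [-14.9  -8.3] y [-26.7  18.5]
108 21 x [-9.4 -5.5] y [-20.3  16.8]
sq 36 15 x [-26.7 -25.9]
sq 44 12 x [-26.5 -26. ]Exception ignored on flushing sys.stdout:
BrokenPipeError: [Errno 32] Broken pipe
```

View pics/top8.png

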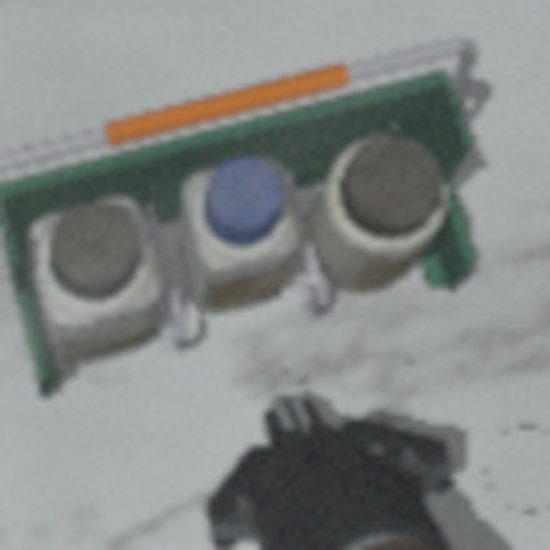

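{"op": "jog_arm", "data": {"rows": [[0.08,-0.1,0,0,0,0],[0.2,-0.24,0,0,0,0.01],[0.32,-0.38,0,0,0,0.03],[0.45,-0.53,0,0,0,0.05],[0.58,-0.68,0,0,0,0.07],[0.7,-0.83,0,0,0,0.09],[0.83,-0.98,0,0,0,0.11],[0.84,-1.0,0,0,0,0.11]]}}

```text
t: 12.9
eef_pos: [490.0, -72.7, 192.0]
tcp_rot: [0.707, -0.671, -0.222, -0.029]
force: [-0.3, 0.0, 0.1]
width: -0.002
```

```bash
python3 -c "from h import *;stat();step(tip=w(-70,-2,235),Rm=orient(70));step(tip=w(25,-2,235),Rm=orient(70));step(tip=w(92,-2,230),Rm=orient(70));step(tip=w(90,-2,155),Rm=orient(70))"
```

```text
t 12.9 tcp [490.  -72.7 192. ] tip [497.5 -70.5 171.5] tipRack [-86.4  -3.9 171.5] F [-0.3  0.   0.1] w -0.0
q [-0.25  0.06 -0.44  0.75  0.18 -0.5 ]
[[ 0.899  0.339 -0.276]
 [ 0.258  0.098  0.961]
 [ 0.353 -0.936  0.   ]]
tcp target [505.6 -66.3 255.7] row [0.381, -0.536, 0.019] [-0.0006, 0.0014, 0.0038]
tcp target [597.  -40.6 255.7] row [1.27, -0.201, 0.014] [-0.0006, 0.0014, 0.0038]
tcp target [661.5 -22.4 250.7] row [1.879, 0.083, 0.011] [-0.0006, 0.0014, 0.0038]
tcp target [659.6 -22.9 175.7] row [1.595, 0.777, 0.011] [-0.0006, 0.0014, 0.0038]
```

{"op": "jog_arm", "data": {"rows": [[0.1,-0.15,0,0,0,0],[0.2,-0.3,0,0,0,0],[0.3,-0.43,0.01,0,0,0],[0.4,-0.54,0.02,0,0,0.004],[0.55,-0.5,0.02,0,0,0.004],[0.7,-0.43,0.02,0,0,0.004],[0.85,-0.37,0.02,0,0,0.004],[1.0,-0.31,0.02,0,0,0.004]]}}

```text
t: 13.7
eef_pos: [569.3, -47.5, 254.4]
tcp_rot: [0.707, -0.672, -0.218, -0.024]
force: [-0.0, 0.1, -0.3]
width: 0.002
```

```bash
python3 -c "from h import *;stat();step(tip=w(95,-2,230),Rm=orient(70));step(tip=w(92,-2,152),Rm=orient(70))"
```

```text
t 13.7 tcp [569.3 -47.5 254.4] tip [576.4 -45.4 233.7] tipRack [ -3.6  -1.1 233.7] F [-0.   0.1 -0.3] w 0.0
q [-0.15  0.16 -0.16  0.94  0.14 -0.41]
[[ 0.904  0.326 -0.276]
 [ 0.259  0.095  0.961]
 [ 0.34  -0.94   0.002]]
tcp target [664.4 -21.6 250.7] row [0.915, 0.37, -0.013] [-0.001, 0.0013, -0.0007]
tcp target [661.5 -22.4 172.7] row [0.621, 1.093, -0.014] [-0.001, 0.0013, -0.0007]
```

{"op": "jog_arm", "data": {"rows": [[0.12,0.05,0,0,0,0],[0.25,0.1,0,0,0,0],[0.4,0.16,0,0,0,0],[0.55,0.22,0,0,0,0],[0.7,0.28,-0.01,0,0,0],[0.85,0.34,-0.01,0,0,0],[0.92,0.37,-0.01,0,0,0],[0.92,0.37,-0.01,0,0,0]]}}

```text
t: 14.5
eef_pos: [665.1, -20.6, 249.2]
tcp_rot: [0.708, -0.672, -0.217, -0.023]
force: [-0.5, -0.8, 0.2]
width: -0.001
```

```bash
python3 -c "from h import *;stat();step(tip=w(92,-2,153),Rm=orient(70))
for n,b in(('top',(240,90,400,220)),('side',(260,110,420,240))):
    im,d=robot.capture(n);crop(im,*b,5 if 0 else 4.5,'pics/%s9.png'%n)"
```

```text
t 14.5 tcp [665.1 -20.6 249.2] tip [672.3 -18.5 228.5] tipRack [ 95.9  -1.2 228.5] F [-0.5 -0.8  0.2] w -0.0
q [-0.08  0.34  0.07  0.98  0.12 -0.34]
[[ 0.905  0.324 -0.277]
 [ 0.26   0.096  0.961]
 [ 0.338 -0.941  0.002]]
tcp target [661.5 -22.4 173.7] row [-0.293, 0.697, -0.009] [-0.0013, 0.0015, -0.0013]
```

View pics/top9.png

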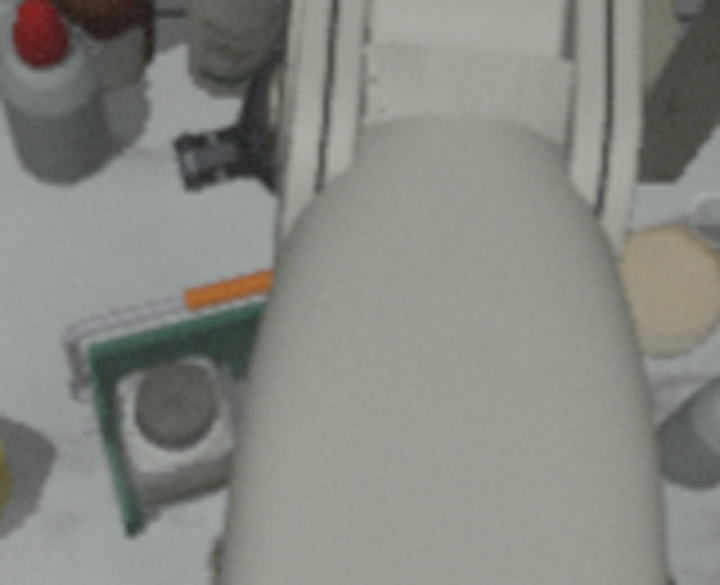

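View pics/side9.png

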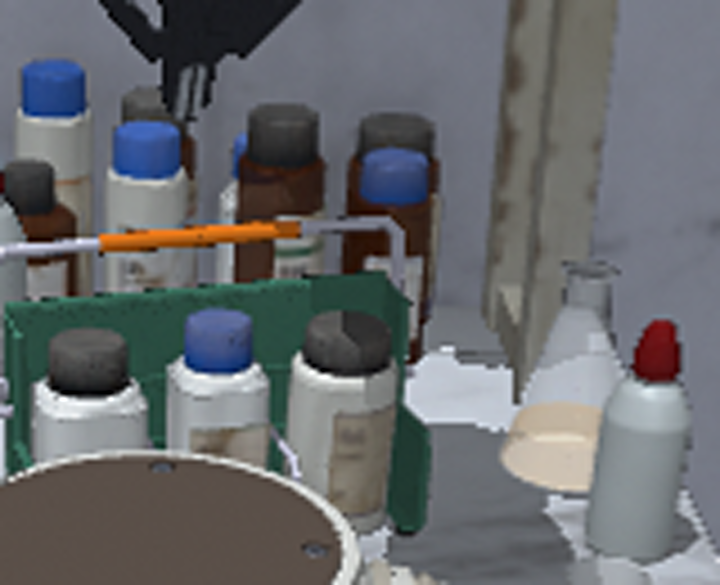

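```bash
python3 - <<'E'
from h import *
im,d=robot.capture('top');C=cloud('top',d);crop(im,200,0,440,210,3.3,'pics/top10.png')
q=C[0:150,290:390]
r=torack(q.reshape(-1,3)).reshape(q.shape)
for row in range(40,140,6):print(row,r[row,45].round(),r[row,25].round(),r[row,60].round())
E
```

```text
40 [186. -87. 380.] [161. -34. 437.] [ 164. -107.  403.]
46 [180. -87. 368.] [160. -35. 419.] [ 164. -111.  382.]
52 [167. -84. 368.] [158. -36. 402.] [ 160. -113.  367.]
58 [154. -80. 368.] [157. -38. 381.] [ 146. -108.  370.]
64 [142. -76. 368.] [ -2.  33. 651.] [ 134. -105.  368.]
70 [-14.  11. 648.] [-11.  36. 655.] [-18.  -6. 647.]
76 [-24.  15. 653.] [-19.  39. 656.] [-28.  -3. 651.]
82 [-32.  18. 654.] [-28.  42. 659.] [-37.   1. 654.]
88 [-39.  20. 654.] [-37.  44. 661.] [-44.   3. 654.]
94 [-46.  22. 653.] [-44.  47. 663.] [-50.   5. 652.]
100 [-57.  26. 661.] [-51.  49. 662.] [-57.   7. 652.]
106 [-64.  28. 662.] [-60.  51. 666.] [-69.  12. 662.]
112 [-71.  31. 662.] [-66.  53. 664.] [-76.  14. 661.]
118 [-79.  33. 663.] [-73.  55. 663.] [-84.  17. 665.]
124 [-87.  36. 666.] [-79.  56. 661.] [-91.  19. 665.]
130 [-95.  39. 669.] [-86.  58. 660.] [-99.  23. 669.]
136 [-102.   41.  671.] [-94.  61. 664.] [-106.   25.  671.]
```

View pics/top10.png

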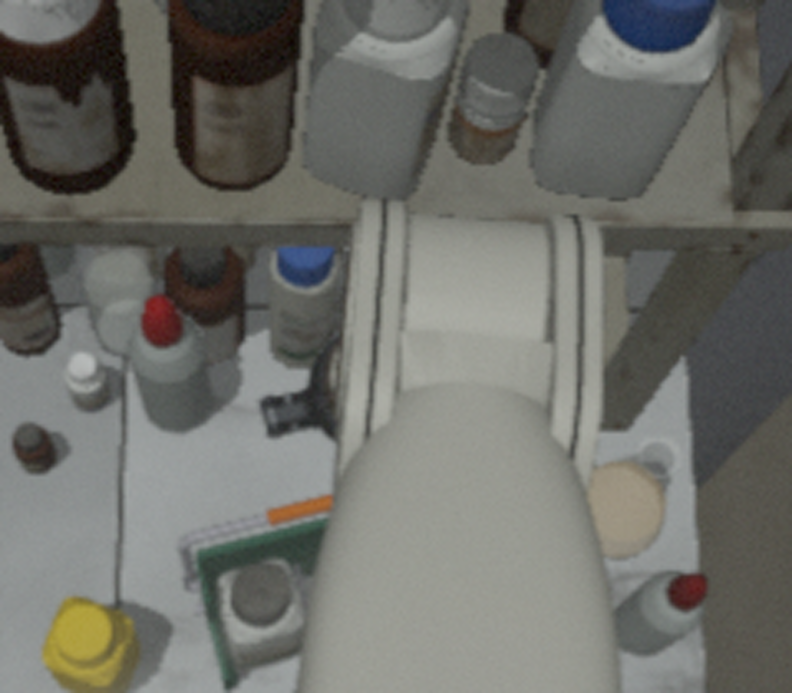

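{"op": "jog_arm", "data": {"rows": [[-0.03,0.07,0,0,0,0],[-0.07,0.17,0,0,0,0],[-0.12,0.28,0,0,0,0],[-0.17,0.4,0,0,0,0],[-0.21,0.5,0,0,0,0],[-0.25,0.6,-0.01,0,0,0],[-0.28,0.67,-0.01,0,0,0],[-0.29,0.7,-0.01,0,0,0]]}}

```text
t: 15.45
eef_pos: [660.3, -23.1, 173.1]
tcp_rot: [0.708, -0.672, -0.216, -0.023]
force: [0.8, -0.0, -1.0]
width: 0.0
```

```bash
python3 -c "from h import *;stat();step(tip=w(75,-2,153),Rm=orient(70));step(tip=w(32,-2,153),Rm=orient(70))
for n,b in(('side',(260,110,420,240)),):
    im,d=robot.capture(n);crop(im,*b,5 if 0 else 4.5,'pics/%s11.png'%n)"
```

```text
t 15.45 tcp [660.3 -23.1 173.1] tip [667.4 -21.  152.4] tipRack [ 90.5  -2.2 152.4] F [ 0.8 -0.  -1. ] w 0.0
q [-0.09  0.38 -0.07  0.8   0.12 -0.35]
[[ 0.905  0.323 -0.276]
 [ 0.259  0.095  0.961]
 [ 0.337 -0.941  0.003]]
tcp target [645.1 -27.  173.7] row [-0.145, -0.058, 0.004] [-0.0013, 0.0011, -0.0017]
tcp target [603.8 -38.7 173.7] row [-0.55, -0.203, 0.006] [-0.0013, 0.0011, -0.0017]
```

View pics/side11.png

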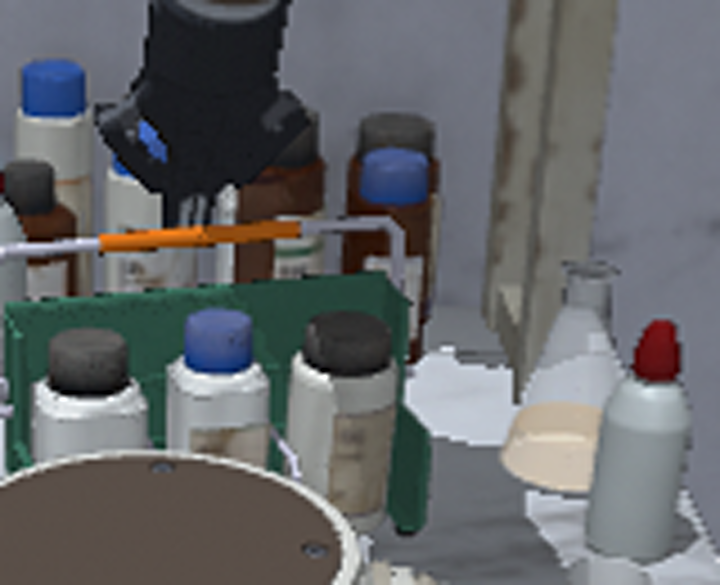

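{"op": "jog_arm", "data": {"rows": [[-0.05,-0.018,0,0,0,0],[-0.1,-0.035,0,0,0,0],[-0.15,-0.053,0,0,0,0],[-0.2,-0.07,0,0,0,0],[-0.24,-0.086,0,0,0,0],[-0.28,-0.1,0,0,0,0],[-0.32,-0.114,0,0,0,0],[-0.36,-0.129,0,0,0,0]]}}

```text
t: 16.3
eef_pos: [623.3, -33.7, 173.3]
tcp_rot: [0.708, -0.672, -0.217, -0.023]
force: [0.3, -0.3, 1.0]
width: 0.001
```

```bash
python3 -c "from h import *;stat()
for n,b in(('side',(260,110,420,240)),):
    im,d=robot.capture(n);crop(im,*b,5 if 0 else 4.5,'pics/%s12.png'%n)"
```

```text
t 16.3 tcp [623.3 -33.7 173.3] tip [630.4 -31.6 152.6] tipRack [ 52.1  -2.4 152.6] F [ 0.3 -0.3  1. ] w 0.0
q [-0.11  0.32 -0.17  0.77  0.13 -0.37]
[[ 0.905  0.324 -0.276]
 [ 0.259  0.095  0.961]
 [ 0.337 -0.941  0.002]]
```

View pics/side12.png

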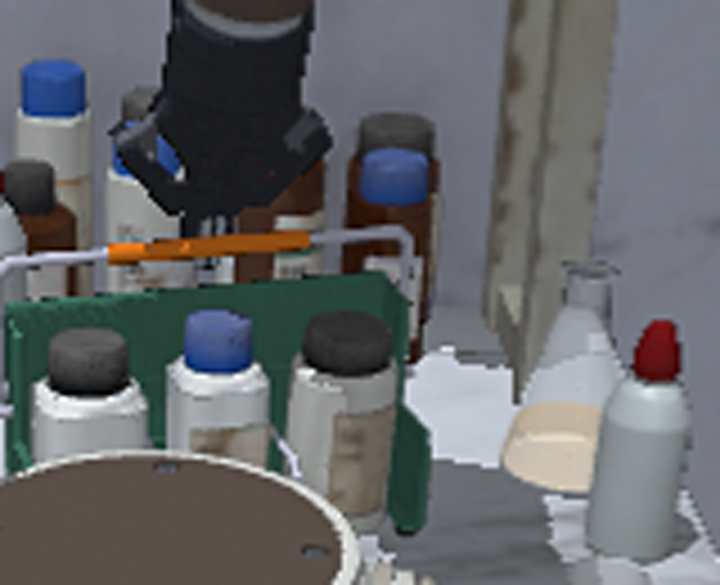

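Bar has moved forward (sleeve now at about (205,245) in the crop) with the fingers behind it. Continue the pull.

{"op": "jog_arm", "data": {"rows": [[-0.03,-0.011,0,0,0,0],[-0.07,-0.025,0,0,0,0],[-0.1,-0.036,0,0,0,0],[-0.14,-0.05,0,0,0,0],[-0.18,-0.064,0,0,0,0],[-0.22,-0.08,0,0,0,0],[-0.25,-0.09,0,0,0,0],[-0.28,-0.1,0,0,0,0]]}}

```text
t: 17.15
eef_pos: [593.6, -42.2, 173.0]
tcp_rot: [0.708, -0.672, -0.216, -0.023]
force: [0.1, -0.2, 0.3]
width: 0.001
```

```bash
python3 -c "from h import *;stat()
for n,b in(('side',(260,110,420,240)),):
    im,d=robot.capture(n);crop(im,*b,5 if 0 else 4.5,'pics/%s13.png'%n)"
```

```text
t 17.15 tcp [593.6 -42.2 173. ] tip [600.7 -40.1 152.3] tipRack [ 21.1  -2.5 152.3] F [ 0.1 -0.2  0.3] w 0.0
q [-0.14  0.27 -0.24  0.75  0.14 -0.39]
[[ 0.906  0.322 -0.275]
 [ 0.258  0.095  0.961]
 [ 0.336 -0.942  0.003]]
```

View pics/side13.png

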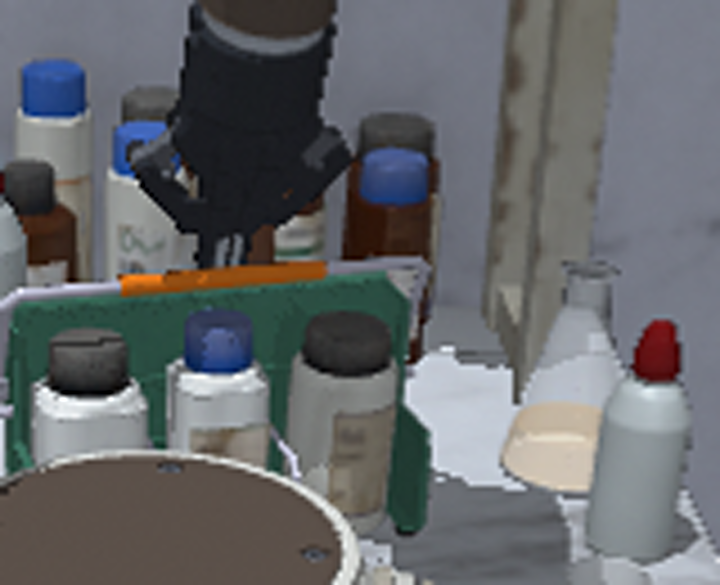

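{"op": "jog_arm", "data": {"rows": [[0,0,0,0,0,0],[0,0,0,0,0,0],[0,0,0,0,0,0],[0,0,0,0,0,0],[0,0,0,0,0,0],[0,0,0,0,0,0],[0,0,0,0,0,0],[0,0,0,0,0,0]]}}

```text
t: 18.0
eef_pos: [593.1, -42.3, 172.8]
tcp_rot: [0.708, -0.672, -0.216, -0.022]
force: [-0.6, -0.9, 0.6]
width: -0.004
```

```bash
python3 -c "from h import *;stat()
for n,b in(('side',(260,110,420,240)),):
    im,d=robot.capture(n);crop(im,*b,5 if 0 else 4.5,'pics/%s14.png'%n)"
```

```text
t 18.0 tcp [593.1 -42.3 172.8] tip [600.2 -40.2 152.1] tipRack [ 20.6  -2.5 152.1] F [-0.6 -0.9  0.6] w -0.0
q [-0.14  0.27 -0.24  0.75  0.14 -0.39]
[[ 0.906  0.322 -0.275]
 [ 0.258  0.095  0.961]
 [ 0.335 -0.942  0.003]]
```

View pics/side14.png

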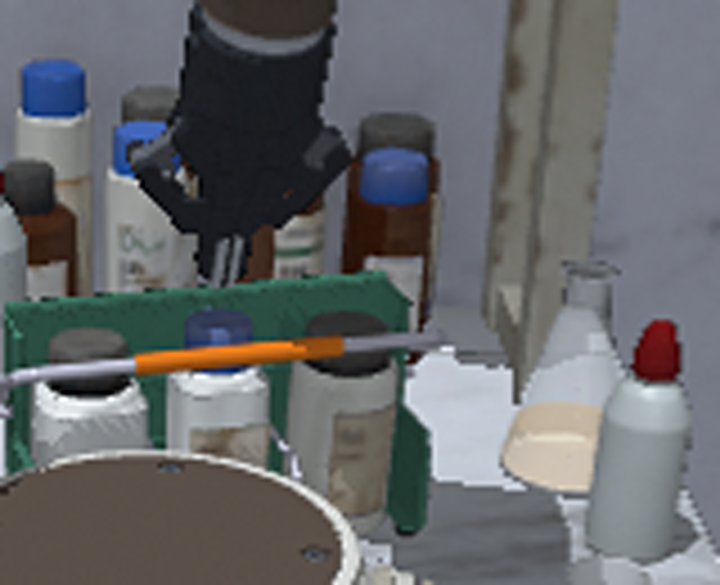

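The bar (crop (240,353)) is falling by itself, clear of the fingers. Retreat upward.

{"op": "jog_arm", "data": {"rows": [[0.04,-0.1,0,0,0,0],[0.08,-0.22,0,0,0,0],[0.12,-0.34,0,0,0,0],[0.16,-0.46,0,0,0,0],[0.2,-0.56,0,0,0,0],[0.24,-0.66,0,0,0,0],[0.25,-0.7,0,0,0,0],[0.25,-0.7,0,0,0,0]]}}

```text
t: 18.85
eef_pos: [593.6, -42.5, 248.2]
tcp_rot: [0.707, -0.672, -0.216, -0.023]
force: [-0.6, -0.5, -0.0]
width: 0.004
```

{"op": "jog_arm", "data": {"rows": [[-0.08,-0.07,0,0,0,0],[-0.2,-0.15,0,0,0,0],[-0.32,-0.25,0,0,0,0],[-0.44,-0.35,0,0,0,0],[-0.56,-0.45,0,0,0,0],[-0.7,-0.55,0,0,0,0],[-0.8,-0.6,0,0,0,0],[-0.8,-0.6,0,0,0,0]]}}

```text
t: 19.65
eef_pos: [500.5, -69.4, 278.4]
tcp_rot: [0.707, -0.673, -0.216, -0.024]
force: [0.1, -1.4, 0.4]
width: 0.002
```

```bash
python3 -c "from h import *;stat()
for n,b in(('side',(260,110,420,240)),('top',(240,110,400,240))):
    im,d=robot.capture(n);crop(im,*b,4.5,'pics/%s15.png'%n)"
```

```text
t 19.65 tcp [500.5 -69.4 278.4] tip [507.6 -67.3 257.7] tipRack [-75.9  -3.5 257.7] F [ 0.1 -1.4  0.4] w 0.0
q [-0.23  0.02 -0.24  1.01  0.17 -0.48]
[[ 0.906  0.324 -0.274]
 [ 0.257  0.094  0.962]
 [ 0.337 -0.941  0.002]]
```

View pics/side15.png

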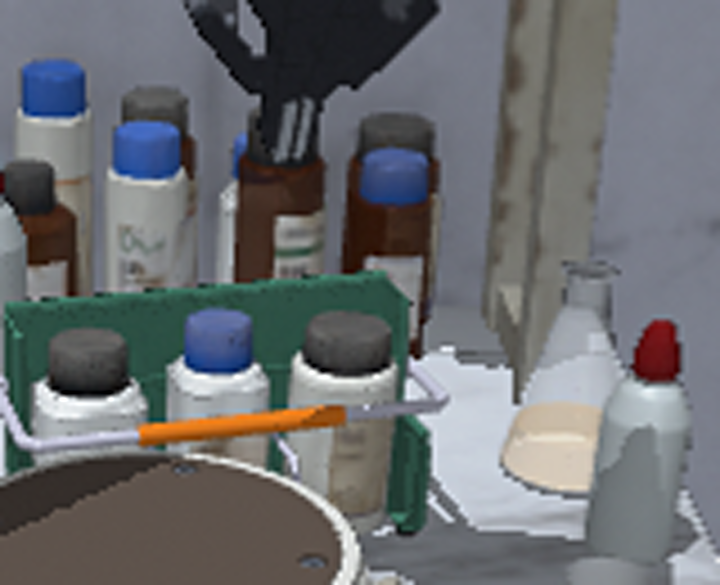

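View pics/top15.png

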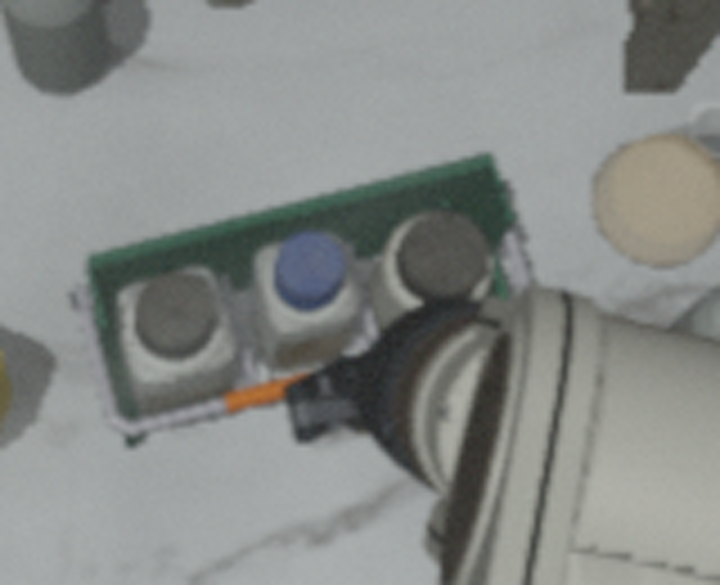

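```bash
python3 - <<'E'
from h import *
for n,box in(('side',(180,235,280,345)),('top',(150,215,285,330))):
    im,d=robot.capture(n);C=torack(cloud(n,d));hsv=cv2.cvtColor(im,cv2.COLOR_RGB2HSV)
    m=cv2.inRange(hsv,(5,130,100),(18,255,255));k=np.zeros_like(m);k[box[0]:box[1],box[2]:box[3]]=1
    Q=C[(m>0)&(k>0)];print(n,len(Q),np.median(Q,axis=0).round(1),np.percentile(Q,[5,95],axis=0).round(1).tolist())
print(proj('side',[w(-44,-60,90),w(-44,0,90),w(-44,60,90)]).round(1))
E
python3 jar2.py
```

```text
side 212 [-48.5   4.2  90.7] [[-52.0, -50.5, 84.7], [-43.4, 57.1, 94.3]]
top 44 [-44.5  42.7  95.7] [[-48.2, 29.0, 92.6], [-39.9, 56.4, 98.6]]
[[336.6 200.8]
 [314.1 203.2]
 [291.  205.6]]
blue n 213 170 z 133.4 slope [-0.004 -0.013] centre(top pts median box) [ 10.7  -2.8 132.2]
60 13 x [-18.  -16.9] y [-21.7  23. ]
66 13 x [-18.1 -17. ] y [-26.6  22.8]
72 18 x [-18.  -16.7] y [-23.8  22.8]
78 10 x [-17. -16.] y [-22.7  21.9]
84 14 x [-17.2 -16.1] y [-20.5  23.1]
90 18 x [-39.3 -16.2] y [-18.8  25.3]
96 52 x [-16.3 -10.9] y [-28.6  23.1]
102 64 x [-15.2  -8.1] y [-26.2  18.5]
108 16 x [-9.7 -6.2] y [-20.2  14.7]
sq 36 15 x [-27.  -26.1]
sq 44 13 x [-26.3 -25.7]
sq 52 11 x [-26.2 -25.6]
sq 60 15 x [-26.4 -25.7]
sq 68 18 x [-25.8 -24.5]
sq 76 18 x [-25.2 -24.6]
sq 84 23 x [-43.2 -24.2]
sq 92 142 x [-43.8 -17.4]
sq 100 109 x [-21.6  -6.7]
sq 108 37 x [-15.5  37.4]
sq cap 243 [-6.00000e-03 -1.70000e-02  1.28418e+02] [  8.23258058  75.75399797 127.05435966]
```

```bash
python3 -c "
from rig import robot
print(robot.finish_job(), robot.sense()['t'])"
```

```text
the job is handed in; nothing more can be done
the job is handed in; nothing more can be done
```

I pushed the blue-capped jar's foot in with the fingertips until it stood upright. I then tipped the keeper bar forward from behind with the shut fingers, and it dropped shut by itself. I backed the arm off and handed the job in at about 20 s of the 48 s allowed. The hand-in reports no verdict.

**Blue jar:** the last top view put the jar's cap centre at rack x +11, y -3 mm, with no measurable lean. Its front face was at about x -17 mm, where it should be.

**Keeper:** the bar's sleeve was measured at rack x -44.5 mm with its top at 95.7 mm. Shut, its top should be at about 96 mm at x -44, so it is down on its rest. The side view put the sleeve at x -48.5, about 4 mm further out than the top view, because its depth readings there are noisier.

**Other things:** the square jar measured unmoved and upright. The round jar, the flask and the wash bottle looked unmoved in the last pictures. The cup and pen last appeared unmoved before the keeper work. I did not measure any of these five, or check the beaker and pill jar at the end.

**Forces:** readings at the ends of the moves reached about 7 N on the jar. The gripper's tips were 258 mm above the bench and clear of everything at hand-in.

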